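Start the magnetic stirrer

TASK

Start the magnetic stirrer with a fingertip: first push down the white-marked far end of the black mains rocker so that it is fully switched on, then press the square blue key fully down so that it stays down, and then press the round green start button all the way in and let it spring back up. Leave the red stop button unpressed, and do not pick up or disturb the beaker on the stir plate, the dropper bottle or the vial.

Things in the scene. Friction and masses are not known exactly. Their poses are not given: they have to be found in the camera images.
- stirrer: Low white magnetic stirrer, fixed, 270 x 306 mm. Origin: on the bench under the middle of its control rail; x to the stir plate (centre at x 140 mm, top 46 mm above the bench), y left along the rail, z up. On the rail (top at 30 mm) four grey modules, 86 x 66 x 14 mm, at y 108, 36, -36, -108 mm, turned with it; their order changes from run to run.
- rocker_on_end (a point): Top of the far, white-barred half of the black rocker (51 long in stirrer x, 26 wide), 17 mm from its pivot; moves with it. Pivot 56 mm above the bench. Off: near half level, far half slopes up 0.4 rad. On: far half level at 56 mm, near half slopes up. Switching lowers this point 6.6 mm and takes it 1.3 mm farther in x. Frame round it: up to 52 mm high.
- mains_rocker (a joint): Angle of the rocker in rad: between 0 and 0.05 at the start (off), 0.4 is fully on. It turns stiffly, stays where it is left, and takes 2.5 N pressed at the point.
- drive_key_top (a point): Centre of the top face of the square blue key, 30 x 30 mm; it moves with the key. Up it is 56 mm above the bench, fully down 50 mm; the black frame round it is 47 mm above the bench.
- drive_key (a joint): How far the blue key is pressed, in m: 0 up, 0.006 fully down. It moves straight down under 2.5 N and stays where it is left; it has no spring.
- start_button_top (a point): Centre of the top face of the round green start button, 30 mm in diameter, in a steel ring; it moves with the button. Up it is 56 mm above the bench, fully in 50 mm; the ring is 47 mm above the bench.
- start_button (a joint): How far the green button is pressed, in m: 0 up, 0.006 fully in. A spring resists with 1.4 N at first and 4.5 N fully in, and brings it back up.
- stop_button_top (a point): Centre of the top of the red mushroom stop button, 36 mm in diameter, in a yellow ring, 56 mm above the bench; to be left unpressed.
- stop_button (a joint): How far the red button is pressed, in m: 0 up, 0.006 fully in; sprung like the green one.
- sample_beaker: Loose small beaker with a reddish brown filling, 62 mm wide and 72 mm tall, standing on the stir plate. Origin: centre of its underside; z up.
- dropper: Loose dropper bottle with a blue collar and red teat, 30 mm wide and 86 mm tall, standing on the bench to the left of the stirrer. Origin: centre of its underside; z up.
- vial: Loose small bottle with a white cap, 31 mm wide and 114 mm tall, standing on the bench to the right of the stirrer. Origin: centre of its underside; z up.
Things that resemble listed ones, but are neither listed nor needed, are in the scene too. Leave any yellow look-alike of the dropper alone. What is shaped like the sample_beaker but purple is not meant.

How it is judged:
By the outcome, as a careful person would: the job done as asked, in the order asked, and still so for the second after the job is handed in, with the robot touching nothing.
It also fails if it takes over 42 s, if anything falls off the work surface, if the arm or the gripper's body presses on something with over 40 N, if the wrist force passes 120 N, or if a joint passes its speed limit or range.

ROBOT

A 7-joint arm with a two-finger parallel gripper is mounted at the origin on a cart in front of the work surface, level with it; the furniture and walls round the work are solid. World frame = base frame: x ahead of the robot, y to its left, z up, the work surface at z = 0. Lengths are in m, angles in rad, forces in N, time in s.
With the tool pointing down it reaches from about 0.4 to 0.85 m from the base axis. Payload 10.4 kg.
Tool frame: the origin (TCP) lies at the very end of the fingers, on their centre line; the grasp point (between the pads) lies manip.grasp_offset behind it (manip.grasp_offset is the distance from the TCP to the grasp point, in m); z points along the fingers, x is the direction in which the jaws open and shut, and the axes are right-handed (so a half turn about z gives the same grasp; the last joint's range is limited). The gripper opens to 85 mm and grips with 20 to 120 N. Pads are 22 mm wide; open, the fingers measure 114 mm over their backs; the gripper's body (76 mm by 85 mm) begins 54 mm behind the grasp point. The pads swing forward as they close: fully open they stand 13 mm farther back than shut.
Start: joints at [1.243, 0.332, -0.065, 1.46, 0.022, 1.35, -0.088], TCP at [0.188, -0.596, 0.231] pointing down, gripper open.
Joint ranges: [-2.6, 2.6], [-0.5, 2.12], [-1.47, 1.34], [0.16, 2.42], [-1.27, 4.41], [0.06, 2.06], [-2.6, 2.6]. Speed limits (rad/s): [2.22, 2.22, 2.79, 2.79, 3.14, 3.14, 3.14].

INTERFACE

Orientations are given as a unit quaternion [x, y, z, w].
In Python, from workcell import manip gives the robot as it stands.
- The arm moves only by the shell command python3 -m crank 'ROWS' [FORCE]. ROWS is JSON, a list that holds one entry, the list of rows, each a list of 7 numbers: the shift along the world's x, y, z in units of 60 mm (1.0 is 60 mm), then the turn, a rotation vector about the world's x, y, z in units of 5 degrees (1.0 is 5 degrees), then the finger opening in mm, from 0 to 85.4. A call has 1 to 8 rows; each row shifts and turns the commanded pose from where the row before left it; what a row does not reach is not made up. A row lasts 1/8 s, in which the tool goes at most 62.5 mm and 10.7 degrees, less where a joint would pass 70% of its speed; a pose out of reach is approached as far as the arm can. A call is refused whole if a number of a shift passes 1 or a number of a turn 1, either way. A call with a gripper value outside its range is refused whole. The fingers move at their own pace and stop on an object; FORCE is the grip in N (left out, the last holds). Time passes only in rows, so rows that do not move let the fingers close. It gives the time, the measured TCP pose, the force and the opening at its end, in the units of the state.
- manip.get_obs(): the state, without advancing time (a new reading comes with each control period).
- manip.camera(name): name is "side" or "top" or "wrist"; returns (picture, depth): 400x640x3 uint8, blue, green, red; 400x640 float32, m along the optical axis (not along the pixel's ray), 0 where there is no reading.
- manip.get_calibration(name): a dict with "fx", "fy", "cx", "cy" (pixels), "rvec" (rotation vector, rad) and "tvec" (3), from world to camera coordinates, as OpenCV has them; the wrist camera has in their place "T_tool_cam" (4x4, takes a point from camera to tool coordinates, whose origin is the TCP and whose axes are the tool frame's). Camera axes: x right, y down, z forward; pixel columns grow to the right and rows downward; lengths in m; the calibration is good to about 2 mm. A picture is of the moment at which its call begins: read the wrist's pose just before it. get_calibration takes no time and is no camera call.
- manip.hand_in(): hands the job in, once; it reports no verdict.
The state is a dict: "clock": time; "joint_pos": joint angles; "joint_velocities": joint speeds; "tau": joint torques, N m; "position": TCP position; "ee_rot": TCP orientation; "ft_force": force on the tool from outside, world axes, zero at the start; "torque": the same for the moment, N m; "grip_width": opening from 0.0 (shut) to 1.0 (fully open).
Only numpy, scipy, OpenCV 4.12 (cv2) and the standard library are available. Lean on these libraries where they do the work, as an engineer would, in place of code of your own. Each camera call takes 0.05 s, during which the arm holds its last target.

## Working session

There is one attempt and no reset: what is moved stays moved. The work goes in short steps, Python scripts to look and compute and a shell command to move; the robot and the scene stay as the last step left them, time stands still between calls to the robot, and variables do not carry over. Pictures are saved under pics/ and viewed, and the job is handed in when it is done.

```bash
mkdir -p pics; cat > h.py <<'E'
import numpy as np, cv2
from workcell import manip
def snap(n,f):
    im,d=manip.camera(n); cv2.imwrite(f'pics/{f}.png',im); np.save(f'pics/{f}.npy',d); return im,d
def world(n,u,v,z=None,d=None):
    c=manip.get_calibration(n); R=cv2.Rodrigues(np.array(c['rvec'],float))[0]; t=np.array(c['tvec'],float).ravel()
    r=np.array([(u-c['cx'])/c['fx'],(v-c['cy'])/c['fy'],1.])
    o=-R.T@t; w=R.T@r
    s=d if d is not None else (z-o[2])/w[2]
    return o+s*w
E
python3 - <<'E'
from h import *
o=manip.get_obs();print(o)
snap('top','t0');snap('side','s0')
print(manip.get_calibration('top'),manip.get_calibration('side'))
E
```

```text
{'clock': 0.0, 'joint_pos': array([ 1.24345125,  0.33285597, -0.06470279,  1.46097562,  0.02161347,
        1.34988979, -0.08852581]), 'joint_velocities': array([ 0.00046914,  0.0003814 , -0.00186813,  0.00047467, -0.00080608,
       -0.00041987,  0.00068571]), 'tau': array([-8.55841918e-04, -6.25455022e+01,  4.85322531e-02, -3.91603732e+01,
        1.61994004e-02,  1.00991849e-02,  3.35173024e-05]), 'position': array([ 0.18740656, -0.59583553,  0.23050949]), 'ee_rot': array([ 8.06241520e-01, -5.91586087e-01, -6.00339084e-04, -3.90829385e-04]), 'ft_force': array([ 0.28004896,  0.5120584 , -1.23971509]), 'torque': array([-0.04199047, -0.00665057,  0.02752302]), 'grip_width': 0.9984485574719025}
{'fx': 485.5684847399568, 'fy': 485.5684847399568, 'cx': 327.9640991897351, 'cy': 199.97523102342055, 'rvec': array([ 2.21651315, -2.15112693,  0.0860188 ]), 'tvec': array([-0.05085911,  0.65954344,  1.39101309])} {'fx': 393.3881588630012, 'fy': 393.3881588630012, 'cx': 318.1944100234426, 'cy': 194.6538808509669, 'rvec': array([ 0.64471715, -2.47192324,  1.37942345]), 'tvec': array([0.57019028, 0.25152791, 0.76202282])}
```

View pics/t0.png

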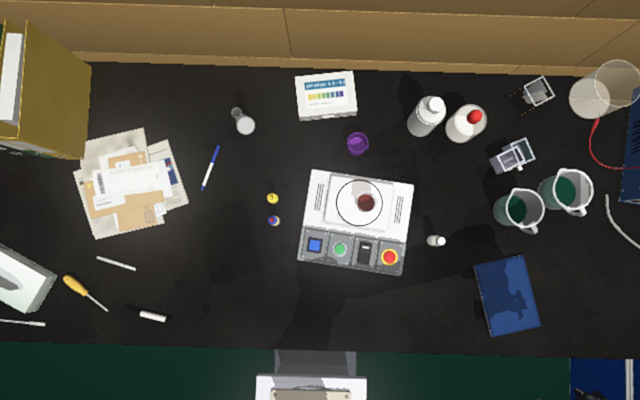

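View pics/s0.png

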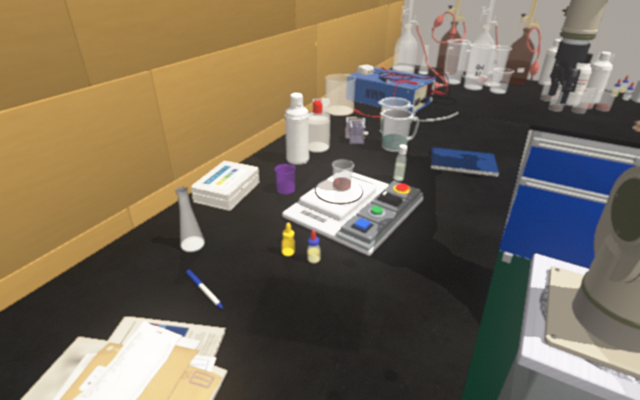

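The top view shows the stirrer at about (355,225). On its rail, from left to right, are the blue key (315,245), green button (339,249), black rocker (364,254) and red stop (389,257). I'll enlarge that area next.

```bash
python3 - <<'E'
from h import *
im=cv2.imread('pics/t0.png')
cv2.imwrite('pics/t0c.png',cv2.resize(im[165:285,290:425],None,fx=5.9,fy=5,interpolation=cv2.INTER_CUBIC)[:600,:796] if 0 else cv2.resize(im[165:285,290:425],None,fx=5,fy=5,interpolation=cv2.INTER_CUBIC))
E
```

```text
(no output)
```

View pics/t0c.png

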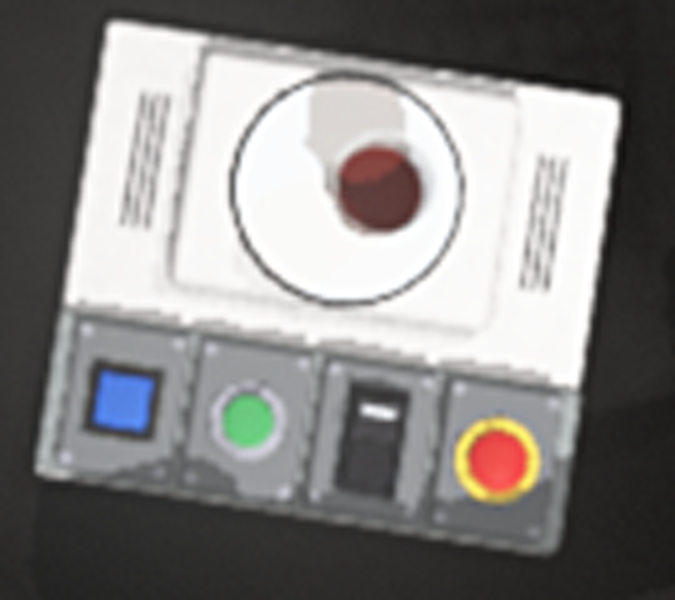

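The crop shows the blue centre at (125,401), green (248,419), white bar (379,411), red (498,461) and the plate ring centre at (347,188).

```bash
python3 - <<'E'
from h import *
P={}
for n,x,y,z in [('blue',125,401,.056),('green',248,419,.056),('bar',379,411,.0626),('red',498,461,.056),('plate',347,188,.046)]:
    u,v=290+(x+.5)/5-.5,165+(y+.5)/5-.5
    P[n]=world('top',u,v,z=z);d=np.load('pics/t0.npy')[round(v),round(u)]
    print(n,P[n].round(4),world('top',u,v,d=d).round(4))
# fit stirrer pose
L=np.array([[0,.108],[0,.036],[0,-.108],[.14,0]])
W=np.array([P[k][:2] for k in('blue','green','red','plate')])
lc,wc=L.mean(0),W.mean(0)
A=(L-lc).T@(W-wc);th=np.arctan2(A[0,1]-A[1,0],A[0,0]+A[1,1])
R=np.array([[np.cos(th),-np.sin(th)],[np.sin(th),np.cos(th)]]);t=wc-R@lc
print(th,t);print((L@R.T+t-W).round(4))
print('mods',[(R@[0,y]+t).round(4) for y in(.108,.036,-.036,-.108)])
print('bar local',R.T@(P['bar'][:2]-t))
print('plate',manip.get_calibration('wrist'),manip.grasp_offset)
E
```

```text
blue [0.53  0.003 0.056] [0.53  0.003 0.056]
green [ 0.5219 -0.0669  0.056 ] [ 0.5219 -0.067   0.055 ]
bar [ 0.5288 -0.1405  0.0626] [ 0.5288 -0.1404  0.0633]
red [ 0.5025 -0.209   0.056 ] [ 0.5026 -0.2087  0.0581]
plate [ 0.6555 -0.1204  0.046 ] [ 0.6543 -0.1193  0.0622]
-0.12830033915060937 [ 0.5166063  -0.10277504]
[[ 0.0004  0.0013]
 [-0.0007 -0.0001]
 [ 0.0003 -0.0009]
 [-0.     -0.0003]]
mods [array([0.5304, 0.0043]), array([ 0.5212, -0.0671]), array([ 0.512 , -0.1385]), array([ 0.5028, -0.2099])]
bar local [ 0.01687788 -0.03582731]
plate {'fx': 337.98399361623405, 'fy': 337.98399361623405, 'cx': 318.1697672856499, 'cy': 198.3645502886159, 'T_tool_cam': array([[ 9.99999582e-01,  4.39667914e-04,  8.01255662e-04,
         7.54661549e-04],
       [-6.71707432e-04,  9.48058204e-01,  3.18096196e-01,
        -8.24427387e-02],
       [-6.19780313e-04, -3.18096601e-01,  9.48058104e-01,
        -1.42941175e-01],
       [ 0.00000000e+00,  0.00000000e+00,  0.00000000e+00,
         1.00000000e+00]])} 0.0187
```

```bash
python3 -m crank '[[[0.45,0.6,0,0,0,-0.4,0],[0.45,0.6,0,0,0,-0.4,0],[0.45,0.6,0,0,0,-0.4,0],[0.45,0.6,0,0,0,-0.4,0],[0.45,0.6,0,0,0,-0.4,0],[0.45,0.6,0,0,0,-0.4,0],[0.45,0.6,0,0,0,-0.4,0],[0.45,0.6,0,0,0,-0.4,0]]]' 20
```

```text
clock: 1.1
position: [0.4041, -0.3068, 0.2311]
ee_rot: [0.716, -0.698, -0.0, 0.0]
ft_force: [0.8, -0.7, 0.3]
grip_width: -0.003
```

```bash
python3 -m crank '[[[0.42,0.56,0,0,0,-0.354,0],[0.42,0.56,0,0,0,-0.354,0],[0.42,0.56,0,0,0,-0.354,0],[0.42,0.56,0,0,0,-0.354,0],[0.4,0.53,-0.35,0,0,-0.354,0],[0,0,-0.7,0,0,0,0],[0,0,-0.7,0,0,0,0],[0,0,-0.4,0,0,0,0]]]'
python3 - <<'E'
from h import *
o=manip.get_obs();print(o['position'].round(4),o['ee_rot'].round(4))
snap('wrist','w1')
snap('side','s1')
E
```

```text
clock: 2.1
position: [0.5271, -0.1416, 0.0998]
ee_rot: [-0.66, 0.751, 0.001, -0.001]
ft_force: [0.1, -0.7, 0.8]
grip_width: -0.001
[ 0.5271 -0.1416  0.0998] [-0.6602  0.7511  0.0013 -0.0008]
```

View pics/w1.png

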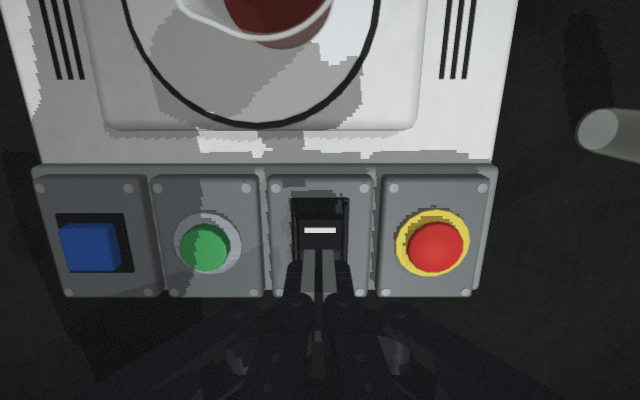

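View pics/s1.png

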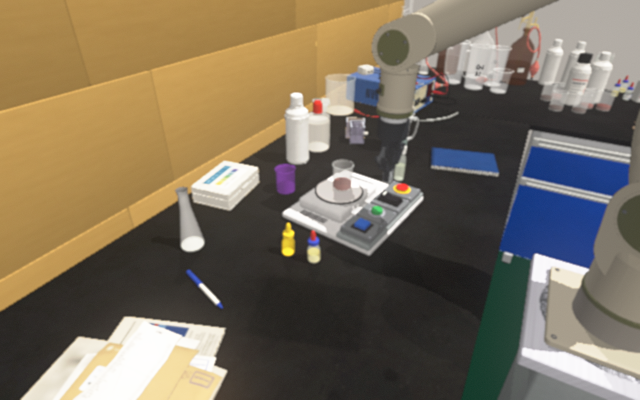

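The wrist view shows the finger aligned with the rocker, with the white bar at (320,230), green (205,247), blue top (90,247) and red (436,248). I'll cross-check these positions.

```bash
cat >> h.py <<'E'
def wworld(u,v,z,pos,q):
    from scipy.spatial.transform import Rotation as Ro
    c=manip.get_calibration('wrist');T=c['T_tool_cam'];R=Ro.from_quat(q).as_matrix()
    o=R@T[:3,3]+pos;w=R@T[:3,:3]@np.array([(u-c['cx'])/c['fx'],(v-c['cy'])/c['fy'],1.])
    return o+w*(z-o[2])/w[2]
E
python3 - <<'E'
from h import *
o=manip.get_obs()
d=np.load('pics/w1.npy')
for n,u,v,z in [('bar',320,230,.0626),('green',205,247,.056),('blue',90,247,.056),('red',436,248,.056)]: print(n,wworld(u,v,z,o['position'],o['ee_rot']).round(4))
E
```

```text
bar [ 0.529  -0.1436  0.0626]
green [ 0.5238 -0.072   0.056 ]
blue [ 0.5328 -0.0023  0.056 ]
red [ 0.5051 -0.2121  0.056 ]
```

```bash
python3 -m crank '[[[0.03,0,-0.2,0,0,0,0],[0,0,-0.2,0,0,0,0],[0,0,-0.1,0,0,0,0],[0,0,-0.1,0,0,0,0],[0,0,-0.1,0,0,0,0],[0,0,0,0,0,0,0]]]'
```

```text
clock: 2.95
position: [0.5302, -0.142, 0.0602]
ee_rot: [-0.66, 0.751, 0.0, -0.0]
ft_force: [-0.1, -0.3, -0.2]
grip_width: 0.0
```

```bash
python3 -m crank '[[[0,0,-0.05,0,0,0,0],[0,0,-0.04,0,0,0,0],[0,0,0,0,0,0,0]]]'; python3 -m crank '[[[0,0,-0.02,0,0,0,0],[0,0,0,0,0,0,0]]]'
```

```text
clock: 3.32
position: [0.5305, -0.142, 0.056]
ee_rot: [-0.66, 0.751, -0.0, 0.0]
ft_force: [-3.5, 1.3, 13.7]
grip_width: 0.0
clock: 3.58
position: [0.5306, -0.1421, 0.0559]
ee_rot: [-0.66, 0.751, -0.001, -0.0]
ft_force: [-9.9, 1.7, 25.1]
grip_width: 0.002
```

```bash
python3 -m crank '[[[0,0,0.2,0,0,0,0],[0,0,0.3,0,0,0,0],[0,0.2,0.3,0,0,0,0],[0,0.8,0,0,0,0,0],[0,0.3,0,0,0,0,0],[0,0,0,0,0,0,0]]]'
python3 - <<'E'
from h import *
o=manip.get_obs();print(o['position'].round(4),o['ee_rot'].round(4))
im,_=snap('wrist','w2')
cv2.imwrite('pics/w2c.png',cv2.resize(im[140:320,30:590],None,fx=1.4,fy=1.4))
E
```

```text
clock: 4.32
position: [0.5303, -0.0622, 0.1023]
ee_rot: [-0.661, 0.75, -0.0, 0.0]
ft_force: [-0.4, -0.1, 0.4]
grip_width: 0.002
[ 0.5303 -0.0622  0.1023] [-6.613e-01  7.502e-01 -2.000e-04  2.000e-04]
```

View pics/w2.png

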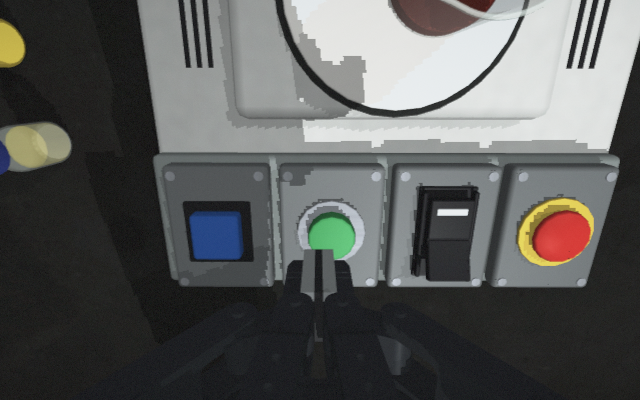

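The near half of the rocker is now raised and the far half level at (452,213), so it is on. Next I'll locate blue (216,235) and green (332,234).

```bash
python3 - <<'E'
from h import *
o=manip.get_obs()
for n,u,v,z in [('green',332,234,.056),('blue',216,235,.056),('red',561,236,.056)]: print(n,wworld(u,v,z,o['position'],o['ee_rot']).round(4))
E
python3 -m crank '[[[0,0.8,0,0,0,0,0],[0.02,0.28,-0.2,0,0,0,0],[0,0,-0.2,0,0,0,0],[0,0,0,0,0,0,0]]]'
```

```text
green [ 0.5255 -0.0725  0.056 ]
blue [ 0.5338 -0.002   0.056 ]
red [ 0.5063 -0.2116  0.056 ]
clock: 4.88
position: [0.5306, -0.0013, 0.0766]
ee_rot: [-0.659, 0.752, 0.001, -0.001]
ft_force: [-0.5, -1.2, 1.3]
grip_width: -0.002
```

```bash
python3 -m crank '[[[0.02,0.03,-0.15,0,0,0,0],[0,0,-0.1,0,0,0,0],[0,0,-0.1,0,0,0,0],[0,0,-0.06,0,0,0,0],[0,0,0,0,0,0,0]]]'; python3 -m crank '[[[0,0,-0.04,0,0,0,0],[0,0,0,0,0,0,0]]]'
```

```text
clock: 5.5
position: [0.5325, 0.0026, 0.053]
ee_rot: [-0.66, 0.751, 0.0, -0.0]
ft_force: [0.5, 0.8, -0.0]
grip_width: 0.002
clock: 5.75
position: [0.5326, 0.0027, 0.0507]
ee_rot: [-0.66, 0.751, -0.0, 0.0]
ft_force: [-0.2, 0.3, 0.9]
grip_width: -0.004
```

```bash
python3 -m crank '[[[0,0,-0.02,0,0,0,0],[0,0,-0.02,0,0,0,0],[0,0,0,0,0,0,0]]]'
```

```text
clock: 6.12
position: [0.5328, 0.0027, 0.0498]
ee_rot: [-0.66, 0.751, -0.0, -0.0]
ft_force: [-8.1, 0.8, 18.4]
grip_width: 0.001
```

```bash
python3 -m crank '[[[0,0,0.3,0,0,0,0],[0,0,0.4,0,0,0,0],[-0.08,-0.6,0.2,0,0,0,0],[-0.07,-0.61,0,0,0,0,0],[0,0,0,0,0,0,0]]]'
python3 - <<'E'
from h import *
o=manip.get_obs();print(o['position'].round(4),o['ee_rot'].round(4))
im,_=snap('wrist','w3')
E
```

```text
clock: 6.75
position: [0.5234, -0.0734, 0.1029]
ee_rot: [-0.658, 0.753, -0.001, -0.0]
ft_force: [-0.1, -0.3, -1.3]
grip_width: 0.002
[ 0.5234 -0.0734  0.1029] [-6.583e-01  7.528e-01 -7.000e-04 -3.000e-04]
```

View pics/w3.png

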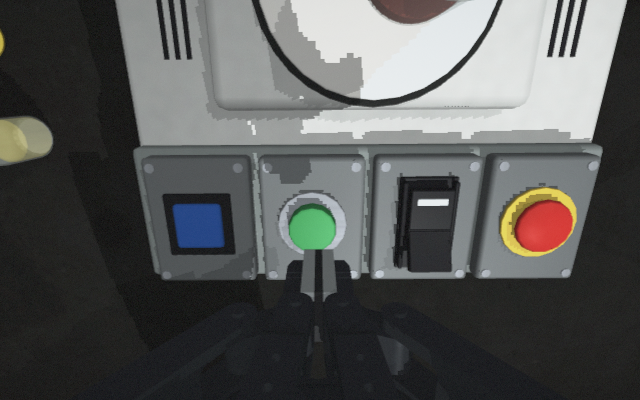

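The blue key is down at (200,226), nearly flush with its frame, and the rocker is still on. Next I'll press green (312,229).

```bash
python3 -m crank '[[[0,0.05,-0.3,0,0,0,0],[0,0,-0.3,0,0,0,0],[0,0,-0.1,0,0,0,0],[0,0,-0.1,0,0,0,0],[0,0,-0.06,0,0,0,0],[0,0,0,0,0,0,0]]]'; python3 -m crank '[[[0,0,-0.03,0,0,0,0],[0,0,-0.02,0,0,0,0],[0,0,0,0,0,0,0]]]'
```

```text
clock: 7.55
position: [0.5235, -0.0666, 0.0508]
ee_rot: [-0.66, 0.751, 0.0, -0.0]
ft_force: [-2.7, 1.6, 4.8]
grip_width: -0.001
clock: 7.92
position: [0.524, -0.0668, 0.0497]
ee_rot: [-0.66, 0.751, -0.001, -0.0]
ft_force: [-11.6, 3.2, 24.4]
grip_width: -0.004
```

Green has reached its hard stop at 0.0497 with 24 N. I'll lift off, move clear and check.

```bash
python3 -m crank '[[[0,0,0.3,0,0,0,0],[0,0,0.5,0,0,0,0],[0,0,0.8,0,0,0,0],[-0.3,0,0.8,0,0,0,0],[-0.4,0,0,0,0,0,0],[0,0,0,0,0,0,0],[0,0,0,0,0,0,0]]]'
python3 - <<'E'
from h import *
im,_=snap('wrist','w4'); t,_=snap('top','t4'); s,_=snap('side','s4')
cv2.imwrite('pics/s4c.png',cv2.resize(s[140:280,260:440],None,fx=4,fy=4,interpolation=cv2.INTER_CUBIC))
E
```

```text
clock: 8.8
position: [0.4819, -0.0673, 0.1918]
ee_rot: [-0.66, 0.751, -0.0, 0.0]
ft_force: [-0.3, 0.2, 0.1]
grip_width: -0.001
```

View pics/w4.png

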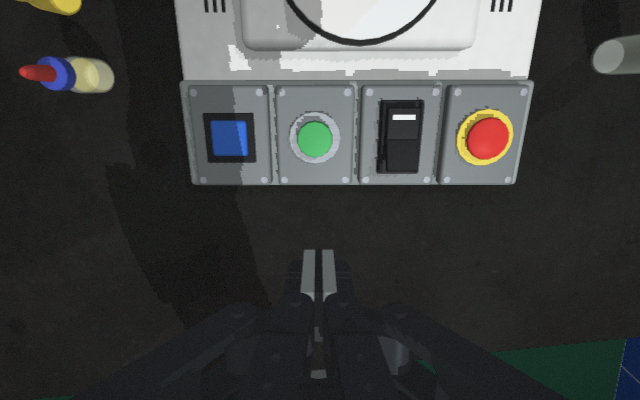

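View pics/s4c.png

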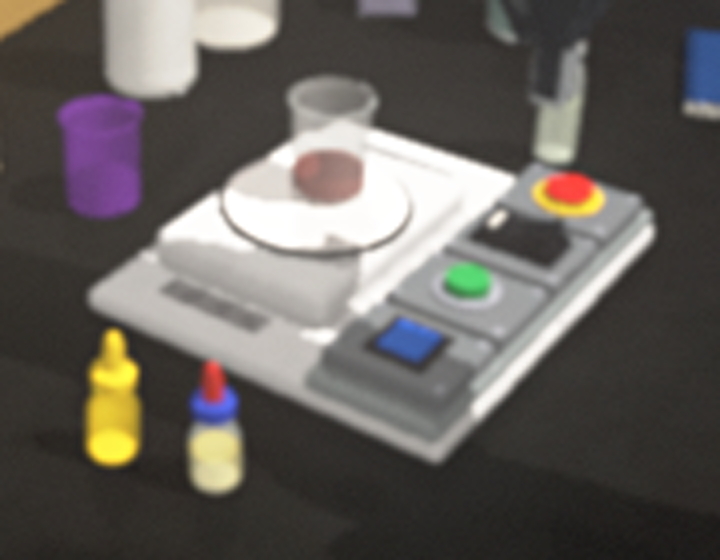

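The rocker is on, the blue key is down, the green button is back up, and the red button and loose items are unchanged. I'll hand in now.

```bash
python3 -c "
from workcell import manip
print(manip.hand_in())"
```

```text
the job is handed in; nothing more can be done
None
```

The stirrer is switched on as asked, and I handed the job in at about 9 s with the arm clear of everything. Using the shut fingertips, I pressed these in order:

| Control | TCP height at the stop | Upward force |
|---|---|---|
| Mains rocker, far end | 55.9 mm | 25 N |
| Blue key | 49.8 mm | 18 N |
| Green start button | 49.7 mm | 24 N |

- **Final pictures:** They show the rocker's far half level and its near half raised, the blue key down, and the green button back up. The red stop button looks unpressed. The beaker, dropper bottle and vial show no sign of having been moved.
- **Disagreement:** The wrist and top cameras differed by 3–7 mm on where the controls are. I aimed between the two for the rocker, blue key and green button. That was well within the size of each control, and the stop heights matched the expected ones.

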